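# Clip a cue shaft section into the length gauge

## Task

Slide the steel gate on the tray fully open, take out the cue shaft section and snap it sideways into both spring clips of the tilted rack, brass end toward the red length stop, pressed fully home. Then slide it along in its clips until the brass end is felt to press lightly on the stop, without shifting the stop, and let go, leaving the shaft there and the gate open. Leave the other things on the bench alone.

Things in the scene. Friction and masses are not known exactly. Their poses are not given: they have to be found in the camera images.
- shaft_centre (a point): The cue shaft section: round pale wooden rod, 190 mm long, 26 mm in diameter, 0.1 to 0.25 kg, with a 20 mm brass joint at one end and a black cap at the other. This point: its centre, on its axis. y runs along the rod toward the brass end (x and z turn as it rolls). It starts level in the tray under the gate, this point 32 mm above the table.
- brass_end (a point): Centre of the flat end face of the brass end, 95 mm from shaft_centre along +y.
- butt_end (a point): Centre of the end face of the black-capped end, 95 mm from shaft_centre along -y.
- tray: The fixed open tray, floor 6 mm above the table, origin under its middle. Two blocks at y = -60 and +60 mm carry the rod (its axis along the tray's y); open space for fingers on both sides of the rod's middle. Two 60 mm high rails at y = -112 and +112 mm carry the gate.
- gate_handle (a point): The gate's green upright grip: a fin 12 mm thick (along x), 55 mm long (along y), 36 mm high; this point is its middle, 73 mm above the table; the gate's bars lie 18 mm below it. +x is the direction in which the gate slides open.
- gate (a joint): How far the flat barred steel gate over the tray has slid open, in m: 0 closed (up to 0.02 at the start), 0.115 fully open. Slides against about 3 N and stays where it is left.
- clip_head: The clip rack's fixed dark steel head, tilted 30 degrees away from the robot. Origin: on the axis of the fully seated rod, midway between the two clips, 100 mm above the table. y: along the seated rod toward the red stop; z: out of the clip mouths, leaning 30 degrees off vertical, away from the robot: press the rod in along -z; x: across. The plate lies 34 mm below the axis, 56 mm wide in x.
- clip_a (a point): The C-shaped spring clip at y = -60 mm of clip_head, 14 mm wide along y: two polished sprung steel jaws, 19 mm apart at the lips, which lie 10 mm above the seated axis, flared above that to 19 mm above it. They spring apart to let the rod pass. This point is on the seated axis; axes as clip_head.
- clip_b (a point): The same at y = +60 mm. Pressing the rod into both clips takes about 10 to 20 N: it snaps past the lips, then meets hard seats. Seated, it slides along y against a few newtons of friction. Fingers fit round it between the clips (106 mm).
- stop_face (a point): Centre of the face of the red length stop (34 mm across, 14 mm thick) that the brass end butts against; on the seated axis, 102 to 117 mm from clip_head's origin along +y; axes as clip_head. Reaches 15 mm above the axis, with a brass screw on top to 27 mm. Clamped by friction: rigid up to about 30 N, then it slips along.
- tapper: Bystander: brass-headed tapping hammer, 170 mm, lying; origin at its underside. Leave alone.
- tip_tin: Bystander: round lidded tin, 64 mm across, 35 mm high; origin at its underside. Leave alone.
- chalk: Bystander: blue cube of 24 mm; origin at its underside. Leave alone.
- burnisher: Bystander: flat pale bone bar, 110 x 22 x 9 mm, lying; origin at its underside. Leave alone.
- glue: Bystander: upright yellow bottle, 44 mm across, 100 mm high; origin at its underside. Leave alone.
- sander: Bystander: dark wooden block, 90 x 40 x 28 mm; origin at its underside. Leave alone.
Mind the look-alikes: they are no part of the job. Of the things that look like the part that bears shaft_centre, the larger one is meant.

How it is judged:
By the outcome, as a careful person would: the job done as asked, in the order asked, and still so for the second after the job is handed in, with the robot touching nothing.
It also fails if it takes over 59 s, if anything falls off the work surface, if the arm or the gripper's body presses on something with over 40 N, if the wrist force passes 120 N, or if a joint passes its speed limit or range.

## Robot

A 7-joint arm with a two-finger parallel gripper is mounted at the origin on the work surface. World frame = base frame: x ahead of the robot, y to its left, z up, the work surface at z = 0. Lengths are in mm, angles in rad, forces in N, time in s.
With the tool pointing down it reaches from about 400 to 925 mm from the base axis. Payload 5.6 kg.
Tool frame: the origin (TCP) lies at the very end of the fingers, on their centre line; the grasp point (between the pads) lies 19 mm behind it; z points along the fingers, y is the line along which they close (so a half turn about z gives the same grasp; the last joint's range is limited). The gripper opens to 85 mm and grips with 20 to 120 N. Pads are 22 mm wide; open, the fingers measure 114 mm over their backs; the gripper's body (76 mm by 85 mm) begins 54 mm behind the grasp point. The pads swing forward as they close: fully open they stand 13 mm farther back than shut.
Start: joints at [1.166, 0.468, -0.012, 1.603, 0.006, 1.071, -0.056], TCP at [230.033, -607.942, 231.29] pointing down, gripper open.
Joint ranges: [-2.53, 2.53], [-0.31, 2.02], [-1.57, 1.55], [0.28, 2.44], [-1.29, 4.43], [0.15, 1.84], [-2.92, 2.92]. Speed limits (rad/s): [2.57, 2.57, 3.14, 3.14, 3.14, 3.14, 3.14].

## Interface

Orientations are given as a unit quaternion [x, y, z, w].
In Python, from bench import bot gives the robot as it stands.
- The arm moves only by the tool send_rows, never from a script. Its argument "steps" is a list of rows, each an object with "slide": the shift along the world's x, y, z scaled (see below), a list of three; "twist": the turn about the world's z scaled (see below); "gripper": the opening, from 0 (shut) to 1 (fully open). In form: [{"slide": [tx, ty, tz], "twist": twist, "gripper": gripper}, ...]. A call has 1 to 20 rows; each row shifts and turns the commanded pose from where the row before left it; what a row does not reach is not made up. The controller multiplies each number of a shift by 25 cm and each number of a turn by 0.5 rad. A row lasts 1/8 s, in which the tool goes at most 62.5 mm and 10.7 degrees, less where a joint would pass 70% of its speed; a pose out of reach is approached as far as the arm can. A call with a number of a shift or a turn outside -1 to 1 is refused whole. A call with a gripper value outside its range is refused whole. The fingers move at their own pace and stop on an object; "grip_force" is the grip in N (left out, the last holds). Time passes only in rows, so rows that do not move let the fingers close. It gives the time, the measured TCP pose, the force, the opening and the grip force at its end, in the units of the state.
- bot.observe(): the state, without advancing time (a new reading comes with each control period).
- bot.snapshot(name): name is "scene" or "top" or "wrist"; returns (picture, depth): 384x512x3 uint8, red, green, blue; 384x512 float32, mm along the optical axis (not along the pixel's ray), 0 where there is no reading.
- bot.get_calibration(name): a dict with "camera_matrix" (3x3 intrinsics, pixels), "view" (4x4, takes a point from world to camera coordinates); the wrist camera has in their place "T_tool_cam" (4x4, takes a point from camera to tool coordinates, whose origin is the TCP and whose axes are the flange's). Camera axes: x right, y up, looking along -z (the intrinsics and any distortion apply to the point x, -y, -z); pixel columns grow to the right and rows downward; lengths in mm; the calibration is good to about 2 mm. The wrist camera is an equidistant fisheye: a pixel r from the principal point sees the ray r / f radians off the axis. A picture is of the moment at which its call begins: read the wrist's pose just before it. get_calibration takes no time and is no camera call.
- bot.hand_in(): hands the job in; it is judged then, once.
The state is a dict: "clock": time; "q": joint angles; "dq": joint speeds; "joint_efforts": joint torques, N m; "tcp_pos": TCP position; "tool_rot": TCP orientation; "ft_force": force on the tool from outside, world axes, zero at the start; "wrist_torque": the same for the moment, N m; "opening": finger opening in mm; "finger_force": force on a finger pad.
Only numpy, scipy, OpenCV 4.12 (cv2) and the standard library are available. Lean on these libraries where they do the work, as an engineer would, in place of code of your own. Each camera call takes 0.05 s, during which the arm holds its last target. There are 200 camera calls.

## Working session

There is one attempt and no reset: what is moved stays moved. The work goes in short steps, Python scripts to look and compute and a tool call to move; the robot and the scene stay as the last step left them, time stands still between calls to the robot, and variables do not carry over. Pictures are saved under pics/ and viewed, at most 10 in all, crops included, and the job is handed in when it is done.

Besides the shell and the picture viewer there is one more tool, called after "Emit:" as name([rows], argument=value, ...), one row to a line, values as JSON. send_rows: Moves the arm, as the interface text tells. Shifts and turns lie within -1 to 1; 1 stands for 25 cm of shift or 0.5 rad of turn. Its arguments: {"type":"object","properties":{"steps":{"type":"array"},"grip_force":{"type":"number"}},"required":["steps"]}

```bash
mkdir -p pics; ls; python3 - <<'E'
from bench import bot
import cv2,numpy as np
for n in("scene","top"):
    p,d=bot.snapshot(n); cv2.imwrite(f"pics/{n}.png",p[:,:,::-1]); np.savez(f"pics/{n}.npz",p=p,d=d)
    print(n,bot.get_calibration(n))
print(bot.get_calibration("wrist"))
print(bot.observe())
E
```

```text
pics
scene {'camera_matrix': array([[474.3183798 ,   0.        , 247.58324644],
       [  0.        , 474.3183798 , 194.72094265],
       [  0.        ,   0.        ,   1.        ]]), 'view': array([[ 3.33379359e-02,  9.99437959e-01,  3.51409678e-03,
        -3.98568637e+00],
       [-7.66803503e-01,  2.33226086e-02,  6.41458060e-01,
         3.92822332e+02],
       [ 6.41015577e-01, -2.40795094e-02,  7.67150056e-01,
        -1.54036253e+03],
       [ 0.00000000e+00,  0.00000000e+00,  0.00000000e+00,
         1.00000000e+00]])}
top {'camera_matrix': array([[391.4014164 ,   0.        , 254.46960359],
       [  0.        , 391.4014164 , 187.40322878],
       [  0.        ,   0.        ,   1.        ]]), 'view': array([[ 2.73955167e-02, -9.99611715e-01,  5.08966519e-03,
        -4.60740598e+00],
       [ 9.72921010e-01,  2.78323350e-02,  2.29456028e-01,
        -5.80405529e+02],
       [-2.29508591e-01, -1.33422423e-03,  9.73305721e-01,
        -1.05258353e+03],
       [ 0.00000000e+00,  0.00000000e+00,  0.00000000e+00,
         1.00000000e+00]])}
{'camera_matrix': array([[297.31863964,
[... 510 characters left out ...]
array([ 1.16598091,  0.46830253, -0.01158356,  1.60353074,  0.00601176,
        1.07139324, -0.0562872 ]), 'dq': array([ 0.00058799, -0.00237277,  0.00154633, -0.00200363, -0.0003899 ,
       -0.00181097, -0.00033353]), 'joint_efforts': array([ 1.40764700e-03, -5.33522093e+01,  2.16613646e-02, -2.51963729e+01,
        1.14383677e-02,  4.33466979e-03,  6.84412356e-06]), 'tcp_pos': array([ 229.83009895, -607.47819239,  230.42519371]), 'tool_rot': array([ 9.83686152e-01,  1.79891395e-01, -2.09514307e-04, -7.72061825e-04]), 'ft_force': array([ 0.24179265, -0.05888518,  0.47515347]), 'wrist_torque': array([ 0.01333221,  0.01189057, -0.0107172 ]), 'finger_force': 0.0, 'opening': 85.40664561053232}
```

View pics/scene.png

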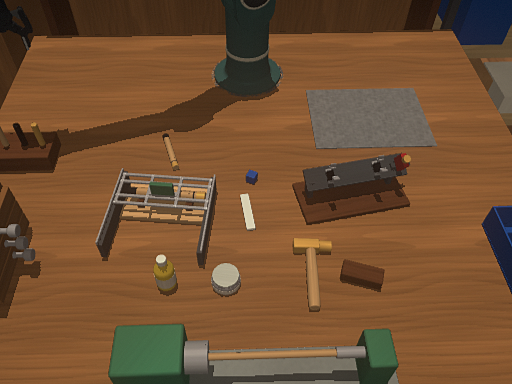

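View pics/top.png

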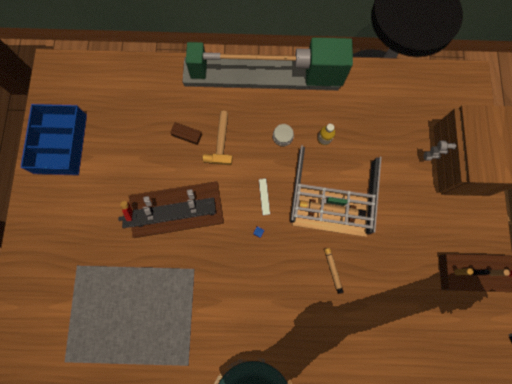

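The scene view shows the robot base at the top. The tray with the grey gate and green grip is at (160,200), the clip rack with the red stop is at (355,180), and the bystanders are scattered between and below them. The top view shows the same layout: tray at (335,205), rack at (175,210), red stop at (126,212).

Candidates for the shaft in the top view:
- the rod in the tray under the gate, about (335,208)
- a small loose rod at (334,270)
- the lathe rod at (255,57)
- the tools in the stand at (485,270)

I choose the rod in the tray, which is the larger one and under the gate, and will check it in a close crop.

```bash
cat > h.py <<'E'
import numpy as np,cv2
from bench import bot
def cloud(n,d,cal=None):
    c=cal or bot.get_calibration(n);K=c["camera_matrix"];V=c["view"]
    v,u=np.mgrid[:384,:512]
    z=d.astype(float)
    P=np.stack([(u-K[0,2])/K[0,0]*z,-(v-K[1,2])/K[1,1]*z,-z],-1)
    return (P-V[:3,3])@V[:3,:3]
def proj(n,X):
    c=bot.get_calibration(n);K=c["camera_matrix"];V=c["view"]
    p=V[:3,:3]@X+V[:3,3];return K[0,2]-K[0,0]*p[0]/p[2],K[1,2]+K[1,1]*p[1]/p[2]
E
python3 - <<'E'
from h import *
f=np.load("pics/top.npz");p=f["p"];g=np.load("pics/scene.npz")
C=cloud("top",f["d"]);S=cloud("scene",g["d"])
a=cv2.resize(p[140:240,285:390],None,fx=5,fy=5,interpolation=cv2.INTER_CUBIC)
s=cv2.resize(g["p"][160:270,90:225],None,fx=4,fy=4,interpolation=cv2.INTER_CUBIC)
W=np.zeros((500,525+540,3),np.uint8)
W[:500,:525]=a;W[:440,525:]=s
cv2.imwrite("pics/tray.png",cv2.resize(W,(800,376))[:,:,::-1])
b=cv2.resize(p[175:240,110:230],None,fx=6.5,fy=6.5,interpolation=cv2.INTER_CUBIC);cv2.imwrite("pics/rack.png",b[:,:,::-1])
def hue(p,lo,hi,box):
    h=cv2.cvtColor(p,cv2.COLOR_RGB2HSV);m=cv2.inRange(h,lo,hi)>0
    k=np.zeros_like(m);k[box[0]:box[1],box[2]:box[3]]=1;return m&k
for nm,P,Cl,bx in(("top",p,C,(180,225,315,360)),("scene",g["p"],S,(170,210,135,190))):
    m=hue(P,(45,60,20),(90,255,255),bx);Q=Cl[m];Q=Q[Q[:,2]>60];print("green",nm,len(Q),Q.min(0),Q.max(0),np.median(Q,0))
for nm,P,Cl,bx in(("top",p,C,(190,235,110,140)),("scene",g["p"],S,(140,185,385,420))):
    m=hue(P,(0,120,60),(6,255,255),bx)|hue(P,(174,120,60),(180,255,255),bx);Q=Cl[m];print("red",nm,len(Q),Q.min(0),Q.max(0),np.median(Q,0))
E
```

```text
green top 104 [ 323.2379935  -244.24021817   68.88417164] [ 554.05386707   10.14404168 1157.68657126] [ 543.2460859  -216.5287787    88.68150223]
green scene 82 [ 539.88652206 -246.09557813   70.50212328] [1288.74679076  -42.26936932  929.7241557 ] [ 548.74736603 -218.83401598   90.86779565]
red top 83 [472.37887678 347.88144344   7.8332013 ] [526.85367792 380.93605531 122.15323476] [486.31395526 355.77421224 103.44745723]
red scene 148 [377.38521392 348.8110919   -1.54099521] [524.00300845 429.16528479 125.32455793] [501.55246156 355.61094362  99.39384075]
```

View pics/tray.png

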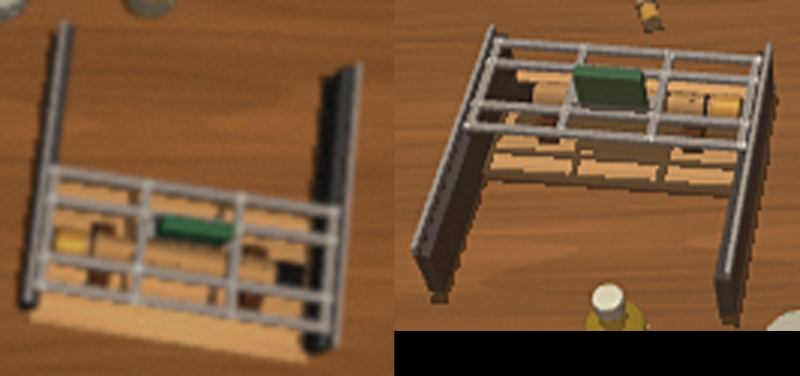

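View pics/rack.png

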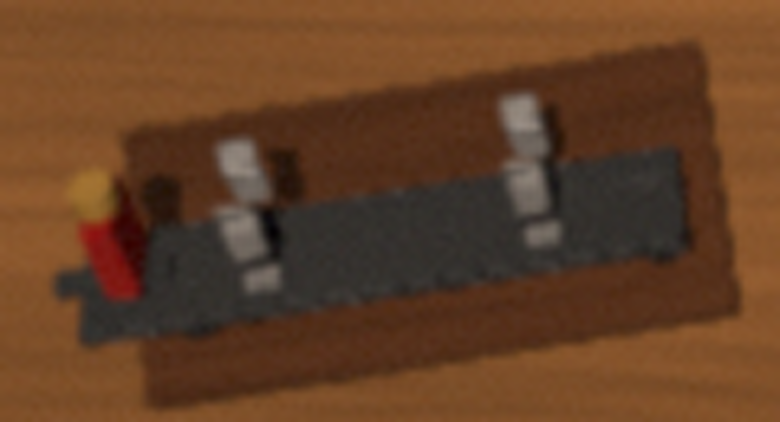

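The tray crop shows the rod under the gate. Its brass end is at the left (70,240), which is +y, and its black cap is at the right (290,272). The green grip is at (195,230) and the gate will slide up the picture (+x). The rack crop shows the red stop at (110,255), clips at (245,210) and (525,170), and the plate tilting. The brass end already faces the stop side.

```bash
python3 - <<'E'
from h import *
f=np.load("pics/top.npz");g=np.load("pics/scene.npz")
C=cloud("top",f["d"]);S=cloud("scene",g["d"])
np.set_printoptions(precision=1,suppress=True)
def box(Q,a,b):return Q[((Q>a)&(Q<b)).all(-1)]
for n,Q in(("top",C),("scene",S)):
    print(n)
    H=box(Q,(520,-270,84),(580,-160,97)); 
    r=cv2.minAreaRect(H[:,:2].astype(np.float32));print(" handle",len(H),r,H.mean(0))
    G=box(Q,(480,-340,50),(600,-90,60));
    r=cv2.minAreaRect(G[:,:2].astype(np.float32));print(" gate+rail",len(G),r)
    L=box(Q,(590,-380,52),(720,-60,66));
    for s in(L[:,1]<-210,L[:,1]>-210):
        k=L[s]; l=cv2.fitLine(k[:,:2].astype(np.float32),cv2.DIST_HUBER,0,.01,.01).ravel();print(" rail",len(k),l,k[:,2].mean(),k.max(0))
    R=box(Q,(490,-330,36),(590,-100,48)); l=cv2.fitLine(R[:,:2].astype(np.float32),cv2.DIST_HUBER,0,.01,.01).ravel();t=(R[:,:2]-l[:2])@l[2:]
    print(" rod",len(R),l,l[:2]+l[2:]*t.min(),l[:2]+l[2:]*t.max(),np.percentile(R[:,2],[50,90]))
    # rack plate
    K=box(Q,(440,150,45),(560,345,90)); 
    pts=K[(K[:,2]<95)]
    best=None;rng=np.random.default_rng(0)
    for _ in range(400):
        a=pts[rng.choice(len(pts),3,False)];nn=np.cross(a[1]-a[0],a[2]-a[0]);nn/=np.linalg.norm(nn)+1e-9
        m=abs((pts-a[0])@nn)<2
        if best is None or m.sum()>best.sum():best=m
    A=pts[best];c=A.mean(0);w=np.linalg.svd(A-c)[2];nz=w[2]*np.sign(w[2][2]);print(" plate",len(A),c,nz,"yaw",np.arctan2(nz[1],nz[0]),"tilt",np.degrees(np.arccos(nz[2])),A.min(0),A.max(0))
    yaw=np.arctan2(nz[1],nz[0])
    K=box(Q,(430,120,92),(580,340,140));print(" clips",len(K))
    for s in(K[:,1]<250,K[:,1]>=250):print("  ",K[s].mean(0),K[s].min(0),K[s].max(0),s.sum())
E
```

```text
top
 handle 91 ((546.0292358398438, -220.88992309570312), (53.807491302490234, 12.71900463104248), 84.04875946044922) [ 545.5 -220.9   89.5]
 gate+rail 1153 ((544.3790893554688, -217.93170166015625), (240.52806091308594, 120.28839111328125), 87.0243148803711)
 rail 83 [   1.    -0.1  636.1 -348. ] 57.51934553091713 [ 685.9 -332.8   65.3]
 rail 112 [   1.    -0.   650.5 -119.1] 57.536765777036685 [ 714.6 -107.9   64.2]
 rod 441 [   0.1    1.   530.2 -214.8] [ 1.5e+08 -6.1e+07] [ 2.0e+08 -7.9e+07] [42.8 45.7]
 plate 738 [501.9 246.7  71.7] [0.5 0.1 0.9] yaw 0.1920760621053886 tilt 30.92583754793327 [460.6 150.   53. ] [545.  344.8  87.9]
 clips 157
   [533.4 185.6 107.3] [512.6 175.3  92.1] [559.1 196.7 127. ] 77
   [510.2 303.2 107.3] [489.3 293.6  92.5] [535.8 313.4 127.9] 80
scene
 handle 124 ((548.5315551757812, -219.61752319335938), (55.0475959777832, 14.45159912109375), 80.81726837158203) [ 549.1 -219.1   89.8]
 gate+rail 1622 ((539.8256225585938, -216.82220458984375), (245.97216796875, 118.29810333251953), 89.82194519042969)
 rail 131 [   1.    -0.1  640.3 -347.2] 57.76741868011851 [ 688.6 -335.7   63.2]
 rail 195 [   1.    -0.   655.4 -118.8] 57.437173372584056 [ 718.3 -106.2   64. ]
 rod 375 [   0.1    1.   535.4 -213.6] [ 1.6e+08 -6.4e+07] [ 2.0e+08 -8.1e+07] [43.1 46.4]
 plate 958 [507.5 244.2  70.5] [0.5 0.1 0.9] yaw 0.17894318695427386 tilt 29.902815366617986 [463.5 150.2  55.6] [548.1 345.   86.5]
 clips 155
   [535.8 186.2 109.6] [513.7 177.4  92. ] [561.9 197.5 129.3] 78
   [512.5 304.  109.5] [493.5 293.1  92.2] [538.6 315.4 128.6] 77
```

```bash
python3 - <<'E'
from h import *
f=np.load("pics/top.npz");g=np.load("pics/scene.npz")
np.set_printoptions(precision=4,suppress=True)
def box(Q,a,b):return Q[((Q>a)&(Q<b)).all(-1)]
for n,f in(("top",f),("scene",g)):
    Q=cloud(n,f["d"])
    L=box(Q,(590,-380,52),(720,-60,66))
    for s in(L[:,1]<-210,L[:,1]>-210):
        l=cv2.fitLine(L[s][:,:2].astype(np.float32),cv2.DIST_HUBER,0,.01,.01).ravel();print(n,"rail yaw",np.arctan2(l[1],l[0]))
    R=box(Q,(490,-320,38),(590,-115,48));l=cv2.fitLine(R[:,:2].astype(np.float32),cv2.DIST_HUBER,0,.01,.01).ravel();d=l[:2];t=(R[:,:2]-l[2:])@d
    print(" rod yaw",-d[0]/d[1],l[2:]+d*np.percentile(t,1),l[2:]+d*np.percentile(t,99),np.ptp(t))
    Rr=f["p"][((Q>(470,330,90))&(Q<(540,380,130))).all(-1)];X=box(Q,(470,330,90),(540,380,130))
    m=(Rr[:,0]>2*Rr[:,1].astype(int))&(Rr[:,0]>50);print(" stop",m.sum(),X[m].mean(0),X[m].min(0),X[m].max(0))
    e=np.array([-np.sin(.19),np.cos(.19)]);t=X[m][:,:2]@e;print(" along",t.min(),t.max())
    K=box(Q,(430,120,92),(580,340,140));t=K[:,:2]@e
    for s in(K[:,1]<250,K[:,1]>=250):print(" clip along",t[s].min(),t[s].max())
E
```

```text
top rail yaw -0.11832272
top rail yaw -0.026264217
 rod yaw -0.12722293 [ 517.9414 -308.9899] [ 541.7226 -122.0638] 191.36181658304469
 stop 90 [491.4758 356.0054 106.3889] [475.5095 347.8814  91.2781] [518.0276 366.9306 122.1532]
 along 251.20429310835533 266.0891985138778
 clip along 74.81808934268399 89.03750107107831
 clip along 193.9967237823524 209.0036837090065
scene rail yaw -0.12867954
scene rail yaw -0.007018661
 rod yaw -0.11717952 [ 523.2563 -309.41  ] [ 545.4376 -120.1163] 203.67760571549155
 stop 102 [505.3548 357.5643 105.8682] [481.6891 348.8111  90.4584] [524.003  370.5374 125.3246]
 along 250.7702554084645 265.8254788709386
 clip along 75.64994545390164 89.65565292732369
 clip along 193.74948106748013 209.9925383272151
```

Emit:
send_rows([
  {"slide": [0.2, 0.25, 0], "twist": 0.35, "gripper": 1},
  {"slide": [0.2, 0.25, 0], "twist": 0.35, "gripper": 1},
  {"slide": [0.2, 0.25, 0], "twist": 0.35, "gripper": 1},
  {"slide": [0.2, 0.25, 0], "twist": 0.35, "gripper": 1},
  {"slide": [0.2, 0.25, 0], "twist": 0.35, "gripper": 1},
  {"slide": [0.2, 0.25, -0.1], "twist": 0.35, "gripper": 1},
  {"slide": [0.06, 0.05, -0.1], "twist": 0.12, "gripper": 1},
  {"slide": [0, 0, 0], "twist": 0, "gripper": 1},
  {"slide": [0, 0, 0], "twist": 0, "gripper": 1},
], grip_force=30)

```text
clock: 1.23
tcp_pos: [476.7, -306.3, 188.0]
tool_rot: [0.742, 0.67, -0.0, 0.0]
ft_force: [-0.3, 0.3, 0.4]
opening: 85.4
finger_force: 0.0
```

Emit:
send_rows([
  {"slide": [0.141, 0.172, 0], "twist": -0.04, "gripper": 1},
  {"slide": [0.141, 0.172, 0], "twist": 0, "gripper": 1},
  {"slide": [0, 0, -0.2], "twist": 0, "gripper": 0.6},
  {"slide": [0, 0, -0.2], "twist": 0, "gripper": 0.6},
  {"slide": [0, 0, -0.08], "twist": 0, "gripper": 0.6},
  {"slide": [0, 0, 0], "twist": 0, "gripper": 0.6},
  {"slide": [0, 0, 0], "twist": 0, "gripper": 0.6},
])

```text
clock: 2.1
tcp_pos: [549.4, -219.9, 69.8]
tool_rot: [0.748, 0.663, 0.001, 0.002]
ft_force: [0.2, -0.2, -0.3]
opening: 51.0
finger_force: 0.0
```

Emit:
send_rows([
  {"slide": [-0.004, 0, 0], "twist": 0, "gripper": 0},
  {"slide": [0, 0, 0], "twist": 0, "gripper": 0},
  {"slide": [0, 0, 0], "twist": 0, "gripper": 0},
  {"slide": [0, 0, 0], "twist": 0, "gripper": 0},
  {"slide": [0, 0, 0], "twist": 0, "gripper": 0},
], grip_force=30)

```text
clock: 2.72
tcp_pos: [547.5, -219.2, 68.8]
tool_rot: [0.748, 0.664, 0.0, 0.001]
ft_force: [-1.9, -0.5, 5.8]
opening: 11.1
finger_force: 32.7
```

Emit:
send_rows([
  {"slide": [0.08, -0.01, 0.004], "twist": 0, "gripper": 0},
  {"slide": [0.08, -0.01, 0], "twist": 0, "gripper": 0},
  {"slide": [0.08, -0.01, 0], "twist": 0, "gripper": 0},
  {"slide": [0.08, -0.01, 0], "twist": 0, "gripper": 0},
  {"slide": [0.04, -0.005, 0], "twist": 0, "gripper": 0},
  {"slide": [0, 0, 0], "twist": 0, "gripper": 0},
  {"slide": [0, 0, 0], "twist": 0, "gripper": 0},
])

```text
clock: 3.6
tcp_pos: [637.5, -230.4, 68.9]
tool_rot: [0.748, 0.664, 0.001, 0.001]
ft_force: [2.5, -1.3, 0.2]
opening: 11.6
finger_force: 31.7
```

Emit:
send_rows([
  {"slide": [0.04, -0.005, 0], "twist": 0, "gripper": 0},
  {"slide": [0.032, -0.004, 0], "twist": 0, "gripper": 0},
  {"slide": [0.016, -0.002, 0], "twist": 0, "gripper": 0},
  {"slide": [0, 0, 0], "twist": 0, "gripper": 0},
  {"slide": [0, 0, 0], "twist": 0, "gripper": 0},
])

```text
clock: 4.22
tcp_pos: [654.2, -232.5, 68.8]
tool_rot: [0.748, 0.664, -0.004, -0.004]
ft_force: [-18.5, 2.4, 16.7]
opening: 11.2
finger_force: 35.0
```

Emit:
send_rows([
  {"slide": [-0.016, 0.002, 0], "twist": 0, "gripper": 0},
  {"slide": [0, 0, 0], "twist": 0, "gripper": 0.3},
  {"slide": [0, 0, 0], "twist": 0, "gripper": 0.5},
  {"slide": [0, 0, 0], "twist": 0, "gripper": 0.5},
  {"slide": [0, 0, 0.16], "twist": 0, "gripper": 0.6},
  {"slide": [-0.1, 0.03, 0.16], "twist": 0, "gripper": 0.7},
  {"slide": [-0.2, 0.03, 0.1], "twist": 0, "gripper": 0.7},
  {"slide": [-0.12, 0.02, 0], "twist": 0, "gripper": 0.7},
  {"slide": [0, 0, 0], "twist": 0, "gripper": 0.7},
  {"slide": [0, 0, 0], "twist": 0, "gripper": 0.7},
])

```text
clock: 5.48
tcp_pos: [550.9, -212.4, 173.9]
tool_rot: [0.748, 0.664, 0.0, 0.0]
ft_force: [0.5, -0.2, 0.1]
opening: 60.0
finger_force: 0.0
```

```bash
python3 - <<'E'
from h import *
np.set_printoptions(precision=1,suppress=True)
def box(Q,a,b):return Q[((Q>a)&(Q<b)).all(-1)]
o=bot.observe()
p,d=bot.snapshot("wrist");c=bot.get_calibration("wrist");K=c["camera_matrix"]
from scipy.spatial.transform import Rotation as Ro
v,u=np.mgrid[:384,:512];dx=u-K[0,2];dy=v-K[1,2];r=np.hypot(dx,dy)/K[0,0]+1e-9
t=np.tan(np.minimum(r,1.4));ph=np.arctan2(dy,dx)
P=np.stack([t*np.cos(ph)*d,-t*np.sin(ph)*d,-d],-1)
T=c["T_tool_cam"];P=P@T[:3,:3].T+T[:3,3];P=P@Ro.from_quat(o["tool_rot"]).as_matrix().T+o["tcp_pos"]
P[d==0]=0
cv2.imwrite("pics/w1.png",p[:,:,::-1])
R=box(P,(500,-320,38),(580,-100,48));print(len(R))
l=cv2.fitLine(R[:,:2].astype(np.float32),cv2.DIST_HUBER,0,.01,.01).ravel();e=l[:2]*np.sign(l[1]);s=(R[:,:2]-l[2:])@e
print("yaw",np.round(-e[0]/e[1],3),l[2:]+e*s.min(),l[2:]+e*s.max(),np.ptp(s),np.percentile(R[:,2],[50,95]),o["tcp_pos"])
f,dd=bot.snapshot("top");C=cloud("top",dd);H=box(C,(600,-300,84),(700,-160,97));print("handle",H.mean(0))
R=box(C,(500,-320,38),(580,-115,48));l=cv2.fitLine(R[:,:2].astype(np.float32),cv2.DIST_HUBER,0,.01,.01).ravel();print(l)
E
```

```text
4365
yaw -0.125 [ 518.6 -312.1] [ 543.3 -114.2] 199.45310349662213 [43.6 45.6] [ 550.9 -212.4  173.9]
handle [ 654.1 -222.    89.5]
[   0.2    1.   528.4 -208.4]
```

View pics/w1.png

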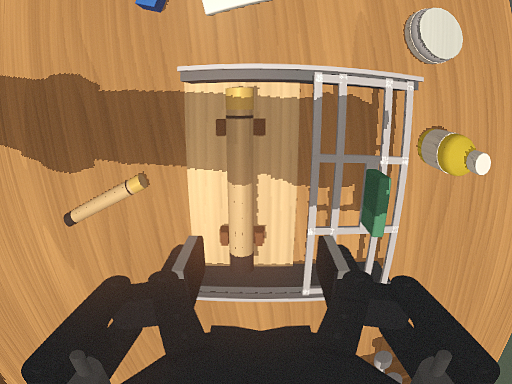

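The wrist view shows the rod clear between the fingers, brass end at (240,95) and butt near (240,255). The gate is fully open at the right, with the handle at (375,203). The small look-alike rod is away at (105,200).

Emit:
send_rows([
  {"slide": [-0.08, 0, 0], "twist": -0.01, "gripper": 0.7},
  {"slide": [0, 0, -0.22], "twist": 0, "gripper": 0.7},
  {"slide": [0, 0, -0.22], "twist": 0, "gripper": 0.7},
  {"slide": [0, 0, -0.15], "twist": 0, "gripper": 0.7},
  {"slide": [0, 0, -0.03], "twist": 0, "gripper": 0.7},
  {"slide": [0, 0, 0], "twist": 0, "gripper": 0.7},
  {"slide": [0, 0, 0], "twist": 0, "gripper": 0.7},
])

```text
clock: 6.45
tcp_pos: [531.6, -212.7, 20.3]
tool_rot: [0.75, 0.662, 0.001, 0.001]
ft_force: [-0.3, -0.4, 0.5]
opening: 59.9
finger_force: 0.0
```

Emit:
send_rows([
  {"slide": [0, 0, -0.016], "twist": 0, "gripper": 0},
  {"slide": [0, 0, 0], "twist": 0, "gripper": 0},
  {"slide": [0, 0, 0], "twist": 0, "gripper": 0},
  {"slide": [0, 0, 0], "twist": 0, "gripper": 0},
  {"slide": [0, 0, 0], "twist": 0, "gripper": 0},
], grip_force=80)

```text
clock: 7.08
tcp_pos: [530.1, -212.6, 15.5]
tool_rot: [0.75, 0.662, -0.0, 0.0]
ft_force: [-2.2, -0.4, 7.1]
opening: 23.7
finger_force: 78.2
```

```bash
python3 - <<'E'
from h import *
np.set_printoptions(precision=1,suppress=True)
yw=.193
ex=np.array([np.cos(np.pi/6)*np.cos(yw),np.cos(np.pi/6)*np.sin(yw),-.5]);ey=np.array([-np.sin(yw),np.cos(yw),0]);ez=np.cross(ex,ey)
hx=np.array([np.cos(yw),np.sin(yw),0])
O=560*hx+141.9*ey+np.array([0,0,100])
print("O0",O,ez)
for n in("top","scene"):
    f=np.load(f"pics/{n}.npz");Q=(cloud(n,f["d"])-O)@np.stack([ex,ey,ez],1)
    Q=Q[(abs(Q)<(60,125,60)).all(-1)]
    pl=Q[(abs(Q[:,2]+34)<5)&(abs(Q[:,1])<95)];print(n,"plate z",np.median(pl[:,2]),"x",np.percentile(pl[:,0],[1,99]),len(pl))
    for s in(-1,1):
        c=Q[(abs(Q[:,1]-60*s)<12)&(Q[:,2]>-20)]
        print(" clip",s,"y",np.percentile(c[:,1],[3,97]),"z",c[:,2].max())
        for lo,hi in((0,8),(8,12),(12,16),(16,22)):
            k=c[(c[:,2]>lo)&(c[:,2]<hi)];print("   z",lo,hi,"x<0:",np.round(np.sort(k[k[:,0]<0][:,0]),0)[:: 2],"x>0:",np.round(np.sort(k[k[:,0]>0][:,0]),0)[::2])
E
```

```text
O0 [522.4 246.7 100. ] [0.5 0.1 0.9]
top plate z -34.637261434156514 x [-29.6  27.4] 936
 clip -1 y [-68.6 -55. ] z 20.823186275435113
   z 0 8 x<0: [-19. -18. -18. -17. -17. -16. -13. -13.  -9.] x>0: [13.]
   z 8 12 x<0: [-14.] x>0: [ 6.  9. 10. 10. 13.]
   z 12 16 x<0: [] x>0: [11. 13. 15. 15.]
   z 16 22 x<0: [-21. -20. -18.] x>0: [12. 15. 16. 17. 18. 19.]
 clip 1 y [51.3 64.9] z 20.63533266354881
   z 0 8 x<0: [-20. -19. -17. -17. -16. -16. -14. -14. -12.] x>0: [10.]
   z 8 12 x<0: [-15. -13.] x>0: [ 8. 10. 10. 12. 12. 14.]
   z 12 16 x<0: [-17.] x>0: [13. 14. 15. 16.]
   z 16 22 x<0: [-20. -19.] x>0: [15. 15. 16. 18. 19.]
scene plate z -33.259302701633274 x [-27.4  28.1] 1315
 clip -1 y [-68.2 -53.9] z 24.006787039891037
   z 0 8 x<0: [-16.] x>0: [15. 17.]
   z 8 12 x<0: [-15. -14. -13. -11. -11.] x>0: [ 9. 11. 12. 13.]
   z 12 16 x<0: [-17. -16. -15. -13. -11.  -9.] x>0: [11. 12. 14.]
   z 16 22 x<0: [-20. -19. -18. -17. -17. -16.] x>0: [15. 16. 17. 18. 19. 20.]
 clip 1 y [51.4 65.7] z 22.050403802173747
   z 0 8 x<0: [-17. -16. -14.] x>0: [16. 17.]
   z 8 12 x<0: [-14. -12. -11. -10. -10.] x>0: [11. 14.]
   z 12 16 x<0: [-17. -15. -14. -12.] x>0: [10. 10. 12. 13. 14. 17.]
   z 16 22 x<0: [-19. -18. -17. -17. -16. -15. -13.] x>0: [15. 16. 18. 19. 20.]
```

Emit:
send_rows([
  {"slide": [0, 0, 0.1], "twist": 0, "gripper": 0},
  {"slide": [0, 0, 0.2], "twist": 0, "gripper": 0},
  {"slide": [0, 0, 0.2], "twist": 0, "gripper": 0},
  {"slide": [0, 0, 0.2], "twist": 0, "gripper": 0},
  {"slide": [0, 0.2, 0.05], "twist": 0.1, "gripper": 0},
  {"slide": [0.01, 0.22, 0], "twist": 0.13, "gripper": 0},
  {"slide": [0.01, 0.22, 0], "twist": 0.13, "gripper": 0},
  {"slide": [0.01, 0.22, 0], "twist": 0.13, "gripper": 0},
  {"slide": [0.01, 0.22, 0], "twist": 0.13, "gripper": 0},
  {"slide": [0.01, 0.22, 0], "twist": 0, "gripper": 0},
  {"slide": [0.01, 0.22, 0], "twist": 0, "gripper": 0},
  {"slide": [0, 0, 0], "twist": 0, "gripper": 0},
  {"slide": [0, 0, 0], "twist": 0, "gripper": 0},
])

```text
clock: 8.7
tcp_pos: [544.7, 167.1, 201.7]
tool_rot: [0.638, 0.77, -0.001, 0.0]
ft_force: [0.1, 0.1, -2.2]
opening: 23.7
finger_force: 78.7
```

Emit:
send_rows([
  {"slide": [0, 0.17, 0], "twist": 0.01, "gripper": 0},
  {"slide": [0, 0.17, -0.1], "twist": 0, "gripper": 0},
  {"slide": [0, 0, -0.15], "twist": 0, "gripper": 0},
  {"slide": [0, 0, -0.065], "twist": 0, "gripper": 0},
  {"slide": [0, 0, 0], "twist": 0, "gripper": 0},
  {"slide": [0, 0, 0], "twist": 0, "gripper": 0},
])

```text
clock: 9.45
tcp_pos: [546.2, 252.0, 124.7]
tool_rot: [0.637, 0.771, 0.001, 0.001]
ft_force: [0.6, 0.6, -0.3]
opening: 23.7
finger_force: 78.8
```

```bash
cat >> h.py <<'E'
yw=.193
ex=np.array([np.cos(np.pi/6)*np.cos(yw),np.cos(np.pi/6)*np.sin(yw),-.5]);ey=np.array([-np.sin(yw),np.cos(yw),0]);ez=np.cross(ex,ey)
O=np.array([522.7,245.2,100]);H=np.stack([ex,ey,ez],1)
def headpic(name):
    o=bot.observe();print("tcp",o["tcp_pos"],"rel O (head)",(o["tcp_pos"]+[0,0,16.5]-O)@H,"F",o["ft_force"])
    f,d=bot.snapshot("scene");Q=(cloud("scene",d)-O)@H
    u,v=map(int,proj("scene",O));cr=f[v-75:v+60,u-90:u+90]
    cv2.imwrite(f"pics/{name}.png",cv2.resize(cr,None,fx=4,fy=4,interpolation=cv2.INTER_CUBIC)[:,:,::-1])
    return f,Q
E
python3 - <<'E'
from h import *
np.set_printoptions(precision=1,suppress=True)
f,Q=headpic("pre")
z0=((bot.observe()["tcp_pos"]+[0,0,16.5]-O)@H)
for a,b in((-90,-70),(-50,-30),(30,50),(70,80),(80,90),(90,105)):
    k=Q[(Q[...,1]>a+z0[1])&(Q[...,1]<b+z0[1])&(abs(Q[...,0]-z0[0])<16)&(abs(Q[...,2]-z0[2])<18)]
    if len(k)<8: print(a,b,len(k));continue
    A=np.c_[2*k[:,[0,2]],np.ones(len(k))];s=np.linalg.lstsq(A,(k[:,[0,2]]**2).sum(1),rcond=None)[0]
    print(a,b,len(k),"circle",s[:2],np.sqrt(s[2]+s[0]**2+s[1]**2),"y",k[:,1].min(),k[:,1].max(),"zmax",k[:,2].max())
E
```

```text
tcp [546.2 252.  124.7] rel O (head) [ 0.5  2.2 47.9] F [ 0.6  0.6 -0.3]
-90 -70 100 circle [ 1.2 51.1] 11.067129349044555 y -87.26732880329774 -67.6009812525422 zmax 64.8928254913191
-50 -30 96 circle [ 1.3 51.6] 10.65076227747302 y -47.50946685374035 -27.933621421701968 zmax 65.43812282216695
30 50 17 circle [10.4 55.8] 4.030429570984858 y 39.71514777470725 52.39228092549286 zmax 62.967549045344555
70 80 51 circle [ 1.4 51. ] 11.62003500573936 y 72.60503938797568 82.41054163884337 zmax 64.99392453295589
80 90 44 circle [ 1.6 52.6] 10.525827490270036 y 82.4777219933353 92.39117767202929 zmax 65.27845046071965
90 105 13 circle [ 1.5 50.3] 12.249885852766049 y 92.71580964472692 95.11571507835448 zmax 62.89231036412113
```

View pics/pre.png

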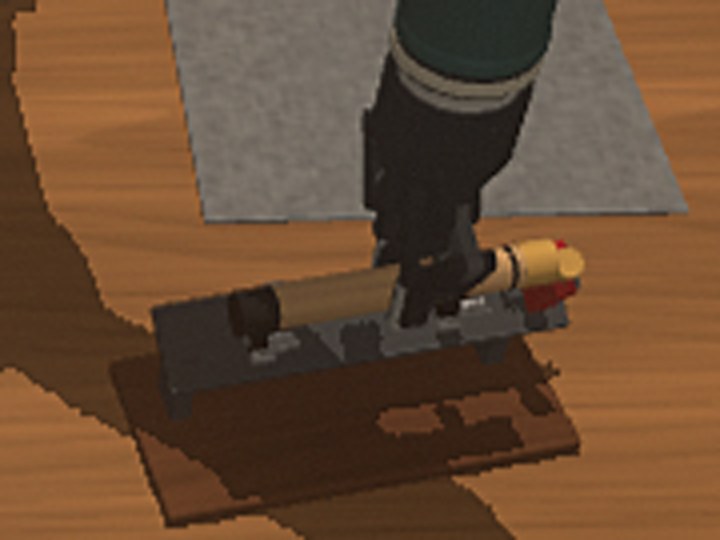

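The view shows the rod held level above both clips and parallel to the axis. The brass end is at (570,262), just short of the red stop at (550,290).

Emit:
send_rows([
  {"slide": [-0.027, -0.005, -0.043], "twist": 0, "gripper": 0},
  {"slide": [-0.025, -0.005, -0.042], "twist": 0, "gripper": 0},
  {"slide": [0, 0, 0], "twist": 0, "gripper": 0},
  {"slide": [0, 0, 0], "twist": 0, "gripper": 0},
], grip_force=110)

```text
clock: 10.0
tcp_pos: [531.6, 250.1, 102.0]
tool_rot: [0.636, 0.771, -0.0, -0.0]
ft_force: [-0.1, -1.0, -0.4]
opening: 23.6
finger_force: 108.5
```

```bash
python3 -c "
from h import *
o=bot.observe();print((o['tcp_pos']+[0,0,19]-O)@H,o['ft_force']@H,o['ft_force'])"
```

```text
[-2.13076933  3.12925385 23.03616454] [-0.02356495 -0.95186973 -0.52370347] [-0.09444646 -0.98833513 -0.44175803]
```

Emit:
send_rows([
  {"slide": [-0.006, -0.001, -0.015], "twist": 0, "gripper": 0},
  {"slide": [-0.008, -0.0015, -0.014], "twist": 0, "gripper": 0},
  {"slide": [-0.008, -0.0015, -0.014], "twist": 0, "gripper": 0},
  {"slide": [0, 0, 0], "twist": 0, "gripper": 0},
])

```text
clock: 10.5
tcp_pos: [529.7, 251.0, 94.5]
tool_rot: [0.636, 0.771, 0.004, 0.002]
ft_force: [2.4, 0.6, 12.1]
opening: 23.0
finger_force: 110.1
```

```bash
python3 -c "
from h import *
o=bot.observe();print((o['tcp_pos']+[0,0,19]-O)@H,o['ft_force']@H,o['ft_force'],o['wrist_torque'])"
```

```text
[ 0.14820297  4.33900567 15.72177511] [-3.89329686  0.10105181 11.74980959] [ 2.43735215  0.57930159 12.12228202] [ 0.00950401 -0.49760963  0.02275768]
```

Emit:
send_rows([
  {"slide": [-0.008, -0.002, -0.014], "twist": 0, "gripper": 0},
  {"slide": [-0.008, -0.002, -0.014], "twist": 0, "gripper": 0},
  {"slide": [0, 0, 0], "twist": 0, "gripper": 0},
])

```text
clock: 10.88
tcp_pos: [521.8, 248.2, 83.8]
tool_rot: [0.636, 0.771, -0.0, -0.0]
ft_force: [-0.2, 1.2, -2.6]
opening: 23.3
finger_force: 108.4
```

```bash
python3 -c "
from h import *
o=bot.observe();print((o['tcp_pos']+[0,0,19]-O)@H,o['ft_force']@H,o['ft_force'],o['wrist_torque'])"
```

```text
[-1.67704699  3.07541112  2.24662982] [ 1.32695456  1.22928612 -2.27810738] [-0.22584734  1.20840383 -2.63637614] [ 0.18286193  0.12649144 -0.05021934]
```

Emit:
send_rows([
  {"slide": [-0.006, -0.001, -0.014], "twist": 0, "gripper": 0},
  {"slide": [-0.006, -0.001, -0.012], "twist": 0, "gripper": 0},
  {"slide": [0, 0, 0], "twist": 0, "gripper": 0},
])

```text
clock: 11.25
tcp_pos: [522.7, 248.5, 82.9]
tool_rot: [0.637, 0.771, 0.002, 0.003]
ft_force: [-3.1, -4.3, 32.5]
opening: 22.9
finger_force: 112.8
```

```bash
python3 -c "
from h import *
o=bot.observe();print((o['tcp_pos']+[0,0,19]-O)@H,o['ft_force']@H,o['ft_force'],o['wrist_torque'])"
```

```text
[-0.40835568  3.20769033  1.96193338] [-19.56829402  -3.67964675  26.22187047] [-3.05871673 -4.3470313  32.49295297] [-1.05703654  1.05692876  0.00323704]
```

Emit:
send_rows([
  {"slide": [0.006, 0.001, 0.022], "twist": 0, "gripper": 0},
  {"slide": [-0.0032, 0.0164, 0], "twist": 0, "gripper": 0},
  {"slide": [-0.0016, 0.0082, 0], "twist": 0, "gripper": 0},
  {"slide": [0, 0, 0], "twist": 0, "gripper": 0},
])

```text
clock: 11.75
tcp_pos: [521.5, 251.1, 83.5]
tool_rot: [0.637, 0.771, -0.001, 0.002]
ft_force: [1.9, -7.0, 6.1]
opening: 23.0
finger_force: 109.7
```

```bash
cat > st.py <<'E'
from h import *
o=bot.observe();print((o['tcp_pos']+[0,0,19]-O)@H,o['ft_force']@H,o['wrist_torque'])
E
python3 st.py; python3 - <<'E'
from h import *
f,Q=headpic("seat")
for a,b in((-95,-70),(-50,-30),(70,100)):
    k=Q[(Q[...,1]>a)&(Q[...,1]<b)&(abs(Q[...,0])<16)&(abs(Q[...,2])<18)];print(a,b,len(k),np.percentile(k[:,2],[95,100]) if len(k) else "")
m=(f[...,0]>2*f[...,1].astype(int))&(f[...,0]>50)&(abs(Q-[0,115,5])<(25,20,25)).all(-1)
print("stop y",np.percentile(Q[m][:,1],[2,50,98]))
k=Q[(abs(Q[...,1]-100)<15)&~m&(abs(Q[...,0])<13)&(Q[...,2]>3)&(Q[...,2]<16)];print("brass y",np.percentile(k[:,1],[90,99]) if len(k) else len(k))
E
```

```text
[-1.2368599   6.06359407  2.11927528] [-2.58313843 -7.24643518  5.52995388] [-1.37437707 -0.50263121 -0.01178699]
tcp [521.52567741 251.14880426  83.45377618] rel O (head) [ 0.0131401   6.06359407 -0.04578823] F [ 1.90800744 -7.01063642  6.08064976]
-95 -70 125 [15.88281778 17.1821924 ]
-50 -30 86 [15.09798855 17.40340591]
70 100 123 [15.90731472 17.86131823]
stop y [109.6857506  111.88049301 124.30511496]
brass y [ 98.67945666 111.38040651]
```

View pics/seat.png

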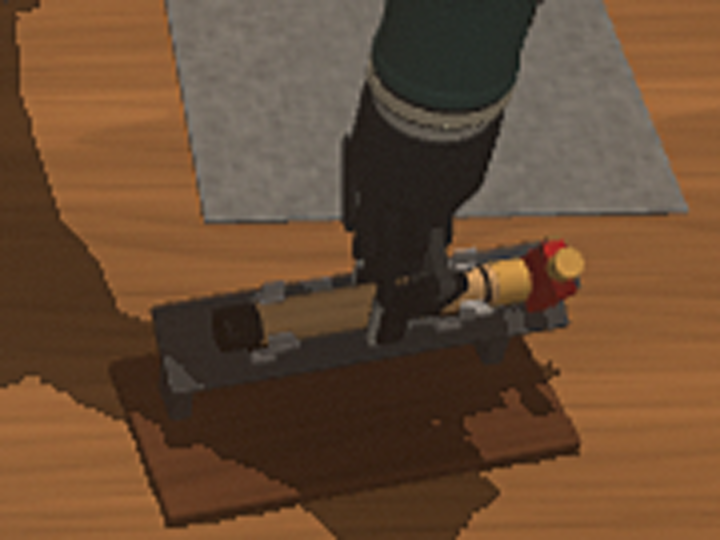

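The rod is seated evenly in both clips, with the brass end at (525,282) about 10 mm short of the red stop at (545,280). It slides against roughly 7 N.

Emit:
send_rows([
  {"slide": [-0.0016, 0.0082, 0], "twist": 0, "gripper": 0},
  {"slide": [-0.0016, 0.0082, 0], "twist": 0, "gripper": 0},
  {"slide": [-0.0016, 0.0082, 0], "twist": 0, "gripper": 0},
  {"slide": [0, 0, 0], "twist": 0, "gripper": 0},
])

```text
clock: 12.3
tcp_pos: [520.4, 257.2, 83.5]
tool_rot: [0.637, 0.77, -0.001, 0.002]
ft_force: [2.5, -7.0, 5.0]
opening: 22.8
finger_force: 109.7
```

```bash
python3 st.py
```

```text
[-1.16713064 12.24730508  2.16263665] [-1.54110972 -7.37182561  4.9267652 ] [-1.35085353 -0.53417593 -0.02662308]
```

Moved 6.2 mm with friction steady at 7.4 N; about 4 mm is left, so I'll use 1 mm steps.

Emit:
send_rows([
  {"slide": [-0.0008, 0.0041, 0], "twist": 0, "gripper": 0},
  {"slide": [-0.0008, 0.0041, 0], "twist": 0, "gripper": 0},
  {"slide": [0, 0, 0], "twist": 0, "gripper": 0},
])

```text
clock: 12.68
tcp_pos: [520.1, 259.0, 83.4]
tool_rot: [0.638, 0.77, -0.001, 0.002]
ft_force: [1.8, -6.9, 5.6]
opening: 22.8
finger_force: 109.7
```

```bash
python3 st.py
```

```text
[-1.15719521 14.04501865  2.1270024 ] [-2.37699938 -7.16684454  5.04053615] [-1.45246807 -0.52840826 -0.10603807]
```

Emit:
send_rows([
  {"slide": [-0.0008, 0.0041, 0], "twist": 0, "gripper": 0},
  {"slide": [0, 0, 0], "twist": 0, "gripper": 0},
])

```text
clock: 12.92
tcp_pos: [519.9, 260.0, 83.4]
tool_rot: [0.638, 0.77, -0.001, 0.002]
ft_force: [1.8, -6.8, 6.0]
opening: 22.8
finger_force: 109.7
```

```bash
python3 st.py
```

```text
[-1.1419376  15.04744571  2.14891675] [-2.59540217 -7.01978192  5.4088862 ] [-1.47870068 -0.56157169 -0.06875448]
```

Emit:
send_rows([
  {"slide": [-0.0008, 0.0041, 0], "twist": 0, "gripper": 0},
  {"slide": [0, 0, 0], "twist": 0, "gripper": 0},
])

```text
clock: 13.18
tcp_pos: [519.7, 261.0, 83.4]
tool_rot: [0.638, 0.77, -0.001, 0.002]
ft_force: [3.1, -8.3, 6.6]
opening: 23.0
finger_force: 109.7
```

```bash
python3 st.py
```

```text
[-1.11017888 16.08052415  2.14757273] [-2.05084652 -8.73356992  6.43708838] [-1.47302344 -0.54056782 -0.05515024]
```

Force has begun to rise (8.7 N). One more millimetre.

Emit:
send_rows([
  {"slide": [-0.0008, 0.0041, 0], "twist": 0, "gripper": 0},
  {"slide": [0, 0, 0], "twist": 0, "gripper": 0},
])

```text
clock: 13.42
tcp_pos: [519.6, 262.0, 83.5]
tool_rot: [0.638, 0.77, -0.001, 0.002]
ft_force: [2.7, -7.2, 5.5]
opening: 22.8
finger_force: 109.7
```

```bash
python3 st.py
```

```text
[-1.10936321 17.11517156  2.19797132] [-1.62003891 -7.59229141  5.37598377] [-1.44130706 -0.52051739 -0.06127813]
```

Emit:
send_rows([
  {"slide": [-0.0008, 0.0041, 0], "twist": 0, "gripper": 0},
  {"slide": [0, 0, 0], "twist": 0, "gripper": 0},
])

```text
clock: 13.68
tcp_pos: [519.4, 262.6, 83.4]
tool_rot: [0.638, 0.77, -0.002, 0.002]
ft_force: [2.8, -7.6, 5.9]
opening: 23.0
finger_force: 109.8
```

```bash
python3 st.py
```

```text
[-1.10209884 17.70950093  2.16815725] [-1.81261526 -8.05150522  5.77929282] [-1.66806117 -0.55582636 -0.03403827]
```

Emit:
send_rows([
  {"slide": [-0.0008, 0.0041, 0], "twist": 0, "gripper": 0},
  {"slide": [0, 0, 0], "twist": 0, "gripper": 0},
])

```text
clock: 13.92
tcp_pos: [519.4, 262.6, 83.4]
tool_rot: [0.638, 0.77, -0.002, 0.003]
ft_force: [2.6, -10.2, 6.9]
opening: 22.7
finger_force: 110.0
```

```bash
python3 st.py
```

```text
[-1.08207033 17.73274233  2.17519147] [ -2.95300998 -10.46155585   6.28960867] [-2.09666307 -0.61693089  0.10757734]
```

The motion has stopped (17.71 to 17.73 mm) and the force is climbing, so this is contact. One more small press, then release.

Emit:
send_rows([
  {"slide": [-0.0008, 0.0041, 0], "twist": 0, "gripper": 0},
  {"slide": [0, 0, 0], "twist": 0, "gripper": 0},
])

```text
clock: 14.18
tcp_pos: [519.4, 262.6, 83.4]
tool_rot: [0.638, 0.77, -0.003, 0.003]
ft_force: [2.4, -12.4, 8.8]
opening: 22.9
finger_force: 110.3
```

```bash
python3 st.py
```

```text
[-1.08562036 17.68810591  2.13119269] [ -4.38598191 -12.64931964   7.60851255] [-2.51452974 -0.58795654  0.11731677]
```

Emit:
send_rows([
  {"slide": [0, 0, 0.008], "twist": 0, "gripper": 0},
  {"slide": [0, 0, 0], "twist": 0, "gripper": 0.36},
  {"slide": [0, 0, 0], "twist": 0, "gripper": 0.36},
  {"slide": [0, 0, 0], "twist": 0, "gripper": 0.38},
  {"slide": [0, 0, 0], "twist": 0, "gripper": 0.38},
], grip_force=60)

```text
clock: 14.8
tcp_pos: [516.8, 269.0, 85.4]
tool_rot: [0.636, 0.772, 0.0, -0.0]
ft_force: [-0.2, -0.9, -0.8]
opening: 32.3
finger_force: 0.0
```

```bash
python3 st.py
```

```text
[-3.30122941 24.48348295  3.22793849] [ 0.06892592 -0.8600005  -0.86211102] [ 0.03954425  0.00707996 -0.02469949]
```

Emit:
send_rows([
  {"slide": [0.01, -0.004, 0.01], "twist": 0, "gripper": 0.38},
  {"slide": [0, 0, 0.03], "twist": 0, "gripper": 0.42},
  {"slide": [0, 0, 0.06], "twist": 0, "gripper": 0.5},
  {"slide": [0, 0, 0.2], "twist": 0, "gripper": 0.6},
  {"slide": [0, 0, 0.24], "twist": 0, "gripper": 0.6},
  {"slide": [-0.2, -0.1, 0.1], "twist": 0, "gripper": 0.6},
  {"slide": [-0.2, -0.1, 0], "twist": 0, "gripper": 0.6},
  {"slide": [0, 0, 0], "twist": 0, "gripper": 0.6},
  {"slide": [0, 0, 0], "twist": 0, "gripper": 0.6},
])

```text
clock: 15.92
tcp_pos: [420.4, 217.7, 246.7]
tool_rot: [0.637, 0.771, 0.001, 0.001]
ft_force: [1.4, 0.9, 0.1]
opening: 51.4
finger_force: 0.0
```

```bash
python3 - <<'E'
from h import *
np.set_printoptions(precision=1,suppress=True)
f,Q=headpic("end")
for a,b in((-80,-70),(-50,-30),(-10,10),(30,50),(70,100)):
    k=Q[(Q[...,1]>a)&(Q[...,1]<b)&(abs(Q[...,0])<16)&(abs(Q[...,2])<18)];print(a,b,len(k),np.percentile(k[:,2],[90,100]),np.median(k[:,0]))
m=(f[...,0]>2*f[...,1].astype(int))&(f[...,0]>50)&(abs(Q-[0,115,5])<(25,20,25)).all(-1)
print("stop y",np.percentile(Q[m][:,1],[2,50,98]))
C=cloud("scene",bot.snapshot("scene")[1]);k=C[((C>(600,-300,84))&(C<(700,-160,97))).all(-1)];print("handle",k.mean(0))
E
```

```text
tcp [420.4 217.7 246.7] rel O (head) [-173.1   -7.4   88.5] F [1.4 0.9 0.1]
-80 -70 56 [14.3 16.6] 1.181704654694565
-50 -30 88 [14.6 16.8] 1.378296798037836
-10 10 85 [14.6 16.8] 2.1461274884125263
30 50 83 [15.5 17.6] 2.3971685925772714
70 100 125 [15.1 17.1] 2.8271160144514003
stop y [109.9 113.4 123.9]
handle [ 656.3 -232.7   89.9]
```

View pics/end.png

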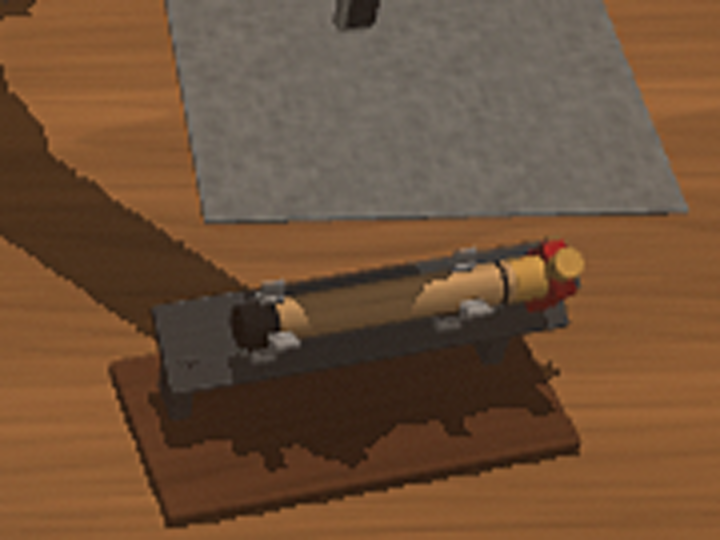

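The final view shows the shaft seated in both clips, with its brass end at (545,280) against the red stop, the stop unmoved and the arm clear.

```bash
python3 -c "
from bench import bot
print(bot.hand_in())"
```

```text
the job is handed in; nothing more can be done
None
```

The job is handed in at about 16 s: the gate is open to its end stop, and the shaft is pressed home in both clips with its brass end lightly against the red stop, which did not shift; the verdict was not shown.

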